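# Tighten a chassis cover crosswise in two passes

### The arm

A 6-joint arm with a two-finger parallel gripper is mounted at the origin on the work surface. World frame = base frame: x ahead of the robot, y to its left, z up, the work surface at z = 0. Lengths are in m, angles in rad, forces in N, time in s.
With the tool pointing down it reaches from about 0.35 to 0.775 m from the base axis. Payload 5.5 kg.
Tool frame: the origin (TCP) lies midway between the tips of the shut fingers; the grasp point (between the pads) lies 19 mm behind it; z points along the fingers, y is the line along which they close (so a half turn about z gives the same grasp; the last joint's range is limited). The gripper opens to 85 mm and grips with 20 to 120 N. Pads are 22 mm wide; open, the fingers measure 114 mm over their backs; the gripper's body (76 mm by 85 mm) begins 54 mm behind the grasp point. The pads swing forward as they close: fully open they stand 13 mm farther back than shut.
Start: joints at [0.97, 0.313, 0.046, 1.304, 0, 1.431], TCP at [0.256, 0.515, 0.231] pointing down, gripper open.
Joint ranges: [-2.76, 2.76], [-0.86, 1.69], [-1.03, 1.26], [-2.2, 2.34], [-1.47, 1.5], [-3.14, 3.14]. Speed limits (rad/s): [2.57, 2.57, 3.14, 3.14, 3.14, 3.14].

### API

Orientations are given as a unit quaternion [w, x, y, z].
In Python, from workcell import telemetry, imaging, env gives the robot as it stands. The module is installed in compiled form; this text tells all that it offers.
- The arm moves only by the tool step_arm, never from a script. Its argument "moves" is a list of rows, each a list of 3 entries, a list of its own where there are three numbers: the shift along the tool's x, y, z in mm, then the turn, a rotation vector about the tool's x, y, z in rad, then the finger opening in mm, from 0 to 85.4. A call has 1 to 8 rows; each row is the pose to reach, as a shift and turn from the pose commanded when the call began, along the tool's axes at that moment; what a row does not reach only later rows make up. A row lasts 1/12 s, in which the tool goes at most 41.7 mm and 7.16 degrees, less where a joint would pass 70% of its speed; a pose out of reach is approached as far as the arm can. A call with a gripper value outside its range is refused whole. The fingers move at their own pace and stop on an object; "grip_force" is the grip in N (left out, the last holds). Time passes only in rows, so rows that repeat a pose let the fingers close. It gives the time, the measured TCP pose, the force, the opening and the grip force at its end, in the units of the state.
- telemetry.get_state(): the state, without advancing time (a new reading comes with each control period).
- imaging.read_camera(name): name is "scene" or "top"; returns the picture (384x512x3 uint8, red, green, blue); there is no depth.
- imaging.camera_params(name): a dict with "camera_matrix" (3x3 intrinsics, pixels), "pose" (4x4, takes a point from camera to world coordinates). Camera axes: x right, y up, looking along -z (the intrinsics and any distortion apply to the point x, -y, -z); pixel columns grow to the right and rows downward; lengths in m; the calibration is good to about 2 mm. A picture is of the moment at which its call begins. camera_params takes no time and is no camera call.
- env.hand_in(): hands the job in; it is judged then, once.
The state is a dict: "clock": time; "joint_pos": joint angles; "qvel": joint speeds; "tau": joint torques, N m; "tcp_pos": TCP position; "orientation": TCP orientation; "wrist_force": force on the tool from outside, world axes, zero at the start; "ft_torque": the same for the moment, N m; "finger_gap": finger opening in m; "grip_force": force on a finger pad.
Only numpy, scipy, OpenCV 4.12 (cv2) and the standard library are available. Lean on these libraries where they do the work, as an engineer would, in place of code of your own. Each camera call takes 0.05 s, during which the arm holds its last target. There are 200 camera calls.

### The job

Tighten the four red knobs that hold the cover on the electronics chassis, clockwise, evenly and crosswise in two passes: first bring every knob from loose to about its half-way (yellow) tick, then go round again and turn every knob fully home to its stop (green tick). In each pass do two diagonally opposite knobs first, then the other two; start at whichever you like, and leave the other things on the bench where they are.

Things in the scene. Friction and masses are not known exactly. Their poses are not given: they have to be found in the camera images.
- chassis: aluminium electronics chassis, bolted down, 210 x 220 mm, with a flat cover 214 x 224 mm whose top is 60 mm above the table; origin centre of its underside, z up. Four red bar knobs stand on the cover; in the chassis frame their axes are vertical at (-65,+70) A, (+65,+70) B, (+65,-70) C, (-65,-70) D mm, so A-C and B-D are the diagonal pairs
- knob_a_grip (a point): grip point of red bar knob A (the chassis's -x, +y corner; diagonally opposite C): on its turning axis, 96 mm above the table. The grip is a straight upright bar 64 mm long, 16 mm thick, 34 mm high, from 76 to 110 mm above the table, on a small round hub above a steel washer. The point turns with the knob: its x axis lies along the bar, z is up; a white stripe on the bar's top marks its pointer end, the -x end
- knob_b_grip (a point): grip point of red bar knob B (the chassis's +x, +y corner; diagonally opposite D): on its turning axis, 96 mm above the table. The grip is a straight upright bar 64 mm long, 16 mm thick, 34 mm high, from 76 to 110 mm above the table, on a small round hub above a steel washer. The point turns with the knob: its x axis lies along the bar, z is up; a white stripe on the bar's top marks its pointer end, the -x end
- knob_c_grip (a point): grip point of red bar knob C (the chassis's +x, -y corner; diagonally opposite A): on its turning axis, 96 mm above the table. The grip is a straight upright bar 64 mm long, 16 mm thick, 34 mm high, from 76 to 110 mm above the table, on a small round hub above a steel washer. The point turns with the knob: its x axis lies along the bar, z is up; a white stripe on the bar's top marks its pointer end, the -x end
- knob_d_grip (a point): grip point of red bar knob D (the chassis's -x, -y corner; diagonally opposite B): on its turning axis, 96 mm above the table. The grip is a straight upright bar 64 mm long, 16 mm thick, 34 mm high, from 76 to 110 mm above the table, on a small round hub above a steel washer. The point turns with the knob: its x axis lies along the bar, z is up; a white stripe on the bar's top marks its pointer end, the -x end
- knob_a (a joint): turn of knob A in rad, clockwise from above positive: 0 = loose (bar along the chassis's x, pointer at the black tick on the cover, towards chassis -x), 0.785 = half-way (pointer at the yellow tick, 45 degrees on), 1.571 = fully home at a hard stop (pointer at the green tick, towards chassis +y, bar along chassis y). Turns with a steady friction of about 0.12 N m and stays where it is left; does not rise or sink
- knob_b (a joint): turn of knob B in rad, clockwise from above positive: 0 = loose (bar along the chassis's x, pointer at the black tick on the cover, towards chassis -x), 0.785 = half-way (pointer at the yellow tick, 45 degrees on), 1.571 = fully home at a hard stop (pointer at the green tick, towards chassis +y, bar along chassis y). Turns with a steady friction of about 0.12 N m and stays where it is left; does not rise or sink
- knob_c (a joint): turn of knob C in rad, clockwise from above positive: 0 = loose (bar along the chassis's x, pointer at the black tick on the cover, towards chassis -x), 0.785 = half-way (pointer at the yellow tick, 45 degrees on), 1.571 = fully home at a hard stop (pointer at the green tick, towards chassis +y, bar along chassis y). Turns with a steady friction of about 0.12 N m and stays where it is left; does not rise or sink
- knob_d (a joint): turn of knob D in rad, clockwise from above positive: 0 = loose (bar along the chassis's x, pointer at the black tick on the cover, towards chassis -x), 0.785 = half-way (pointer at the yellow tick, 45 degrees on), 1.571 = fully home at a hard stop (pointer at the green tick, towards chassis +y, bar along chassis y). Turns with a steady friction of about 0.12 N m and stays where it is left; does not rise or sink
- screwdriver_grip (a point): wooden-handled screwdriver, 190 mm long, lying beside the chassis; the point is at its handle
- phone: black phone lying flat, 150 x 72 x 9 mm, beside the chassis; origin centre of its underside
- solder_tin: flat round steel tin, diameter 64 mm, 22 mm high, on the chassis's far side; origin centre of its underside
- spool: copper wire spool with blue flanges, diameter 60 mm, 40 mm high, on the chassis's far side; origin centre of its underside
- meter: yellow hand multimeter lying flat, 150 x 75 x 41 mm; origin centre of its underside
- carton: closed cardboard box, 100 x 130 x 75 mm; origin centre of its underside

How it is judged:
On the way, in this order (a step that is already met when the one before it is completed fails the run):
1. first pass: two diagonally opposite knobs are about half-way (0.5 to 1.1 rad) while the other two are still loose (under 0.35) (((value of joint knob_a between 0.5 and 1.1 rad and value of joint knob_c between 0.5 and 1.1 rad and value of joint each of knob_b, knob_d below 0.35 rad) or (value of joint knob_b between 0.5 and 1.1 rad and value of joint knob_d between 0.5 and 1.1 rad and value of joint each of knob_a, knob_c below 0.35 rad))), for 0.1 s.
2. first pass finished: all four knobs are about half-way (0.5 to 1.1 rad) (value of joint knob_a between 0.5 and 1.1 rad and value of joint knob_b between 0.5 and 1.1 rad and value of joint knob_c between 0.5 and 1.1 rad and value of joint knob_d between 0.5 and 1.1 rad), for 0.1 s.
3. second pass: two diagonally opposite knobs are fully home (over 1.42 rad) while the other two are still about half-way (under 1.1) (((value of joint each of knob_a, knob_c above 1.42 rad and value of joint each of knob_b, knob_d below 1.1 rad) or (value of joint each of knob_b, knob_d above 1.42 rad and value of joint each of knob_a, knob_c below 1.1 rad))), for 0.1 s.
At the end, for the whole second after the job is handed in: All four knobs are turned fully home: each joint over 1.42 rad (within about 9 degrees of its stop) (value of joint each of knob_a, knob_b, knob_c, knob_d above 1.42 rad); the robot touches nothing.
It fails at once if a knob is tightened well past half-way (over 1.2 rad) while another is still loose (under 0.4) (value of joint any of knob_a, knob_b, knob_c, knob_d above 1.2 rad and value of joint any of knob_a, knob_b, knob_c, knob_d below 0.4 rad).
It fails at once if one of the loose things on the bench is moved by more than 30 mm (distance of any of screwdriver_grip, phone, solder_tin, spool, meter, carton from where it was at the start of the episode above 0.03 m).
It also fails if it takes over 72 s, if anything falls off the work surface, if the arm or the gripper's body presses on something with over 40 N, if the wrist force passes 120 N, or if a joint passes its speed limit or range.

## Working session

There is one attempt and no reset: what is moved stays moved. The work goes in short steps, Python scripts to look and compute and a tool call to move; the robot and the scene stay as the last step left them, time stands still between calls to the robot, and variables do not carry over. Pictures are saved under pics/ and viewed, at most 10 in all, crops included, and the job is handed in when it is done.

Besides the shell and the picture viewer there is one more tool, called after "Request:" by a JSON object that holds its "api" and its "payload", one argument or row to a line. step_arm: Moves the arm, as the interface text tells. Its arguments: {"type":"object","properties":{"moves":{"type":"array"},"grip_force":{"type":"number"}},"required":["moves"]}

```bash
mkdir -p pics; python3 - <<'E'
from workcell import telemetry, imaging
import cv2
for n in("top","scene"):
    im=imaging.read_camera(n); cv2.imwrite(f"pics/{n}0.png",im[:,:,::-1])
    p=imaging.camera_params(n); print(p)
s=telemetry.get_state(); print(s)
E
```

```text
{'camera_matrix': array([[426.38281672,   0.        , 256.99536012],
       [  0.        , 426.38281672, 191.57423858],
       [  0.        ,   0.        ,   1.        ]]), 'pose': array([[-0.01845825,  0.99634555, -0.0833957 ,  0.42826094],
       [-0.99969093, -0.01978066, -0.01505865, -0.01657489],
       [-0.01665324,  0.08309197,  0.99640273,  1.49303527],
       [ 0.        ,  0.        ,  0.        ,  1.        ]])}
{'camera_matrix': array([[472.44092317,   0.        , 255.81414961],
       [  0.        , 472.44092317, 196.13517704],
       [  0.        ,   0.        ,   1.        ]]), 'pose': array([[-0.4518503 , -0.69371838,  0.56087978,  1.53687409],
       [ 0.89209196, -0.3526403 ,  0.28251859,  0.50352279],
       [ 0.00180048,  0.62801245,  0.77820121,  1.43068209],
       [ 0.        ,  0.        ,  0.        ,  1.        ]])}
{'clock': 0.1, 'joint_pos': array([ 9.70390544e-01,  3.13925889e-01,  4.50996331e-02,  1.30358481e+00,
       -8.73173047e-06,  1.43120152e+00]), 'qvel': array([ 9.75984374e-05, -2.94710078e-04,  2.03711112e-03, -7.80124716e-04,
       -1.10026493e-04, -6.40631478e-04]), 'tau': array([ 1.64039368e-03, -4.81725740e+01,  2.99244171e+01,  1.27887508e-02,
       -2.44366556e-04,  1.19711328e-05]), 'tcp_pos': array([0.25544216, 0.51464781, 0.23050058]), 'orientation': array([-2.87887700e-04,  2.28372237e-01,  9.73573556e-01, -7.54312943e-04]), 'wrist_force': array([-0.32648214,  0.26525035, -0.28008329]), 'ft_torque': array([-0.01152113, -0.01347021,  0.01472596]), 'grip_force': 0.0, 'finger_gap': 0.08531940241576393}
```

View pics/top0.png

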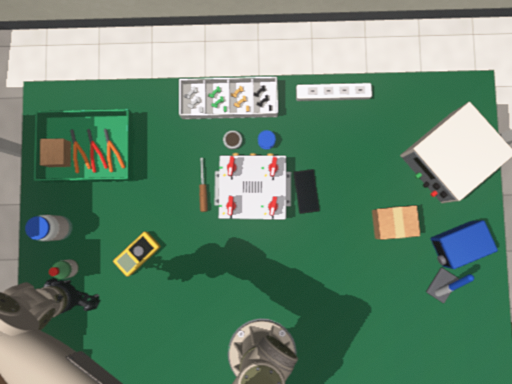

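View pics/scene0.png

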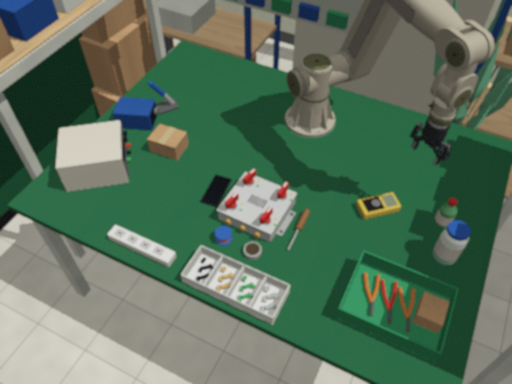

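```bash
python3 - <<'E'
import cv2
a=cv2.imread("pics/top0.png")[140:235,190:325]
cv2.imwrite("pics/top_c.png",cv2.resize(a,None,fx=5.8,fy=5.8,interpolation=cv2.INTER_CUBIC))
a=cv2.imread("pics/scene0.png")[155:250,195:325]
cv2.imwrite("pics/sc_c.png",cv2.resize(a,None,fx=6,fy=6,interpolation=cv2.INTER_CUBIC))
E
```

```text
(no output)
```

View pics/top_c.png

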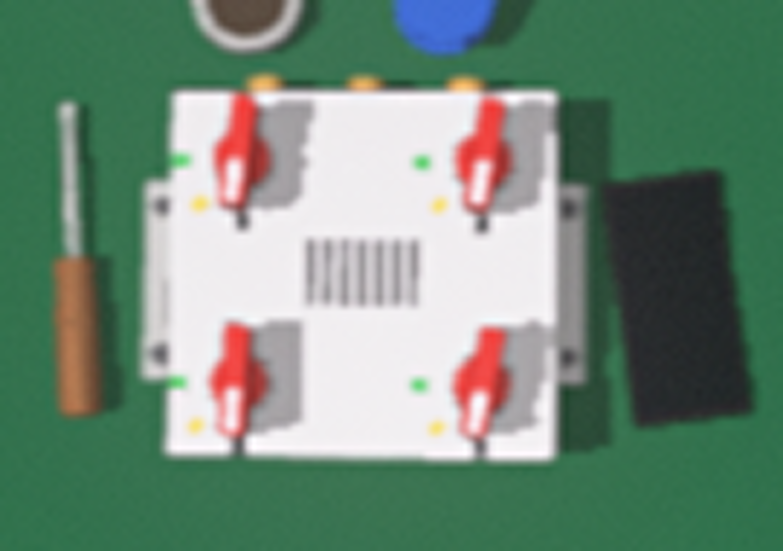

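View pics/sc_c.png

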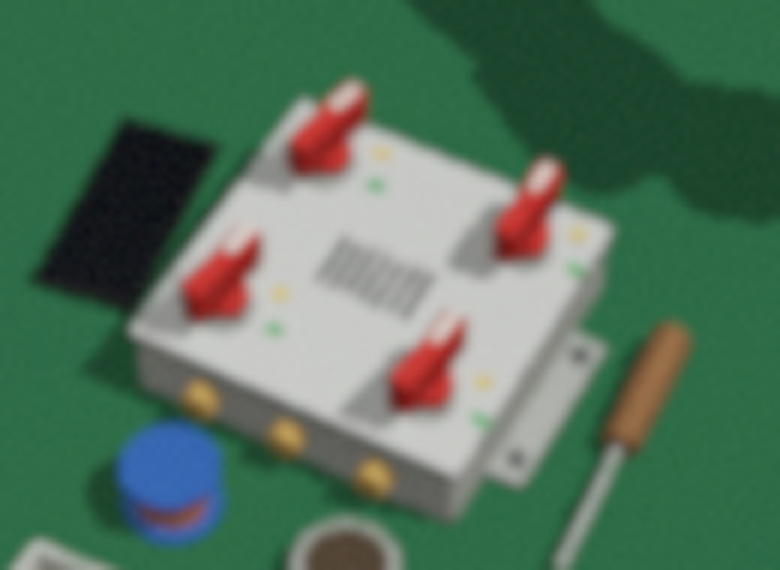

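```bash
cat > h.py <<'E'
import numpy as np
from workcell import imaging, telemetry
def ray(uv,z,n="top"):
    p=imaging.camera_params(n);K=p["camera_matrix"];T=p["pose"]
    d=np.linalg.inv(K)@[uv[0],uv[1],1]; d=T[:3,:3]@[d[0],-d[1],-d[2]]
    return T[:3,3]+d*(z-T[2,3])/d[2]
E
python3 - <<'E'
from h import *
from scipy.optimize import least_squares
f=lambda u,v,z,s=5.8,o=(190,140),n="top":ray(((u+.5)/s-.5+o[0],(v+.5)/s-.5+o[1]),z,n)[:2]
P=[(165,457,-107,112,.06),(172,92,107,112,.06),(557,92,107,-112,.06),(556,460,-107,-112,.06),
(240,218,65-38,70,.06),(482,222,65-38,-70,.06),(180,160,65,108,.06),(421,162,65,-70+38,.06),(177,382,-65,108,.06),(419,385,-65,-32,.06)]
W=np.array([f(u,v,z) for u,v,_,_,z in P]);M=np.array([p[2:4] for p in P])/1000
def tf(q,M):
    c,s=np.cos(q[2]),np.sin(q[2]);return M@np.array([[c,s],[-s,c]])+q[:2]
r=least_squares(lambda q:(tf(q,M[:4])-W[:4]).ravel(),[.5,0,0])
print(r.x);print(((tf(r.x,M)-W)*1000).round(1))
# scene corners cover: order near-right etc.
S=[(618,228,-107,112),(300,98,-107,-112),(128,328,107,-112),(460,478,107,112)]
W2=np.array([f(u,v,.06,6,(195,155),"scene") for u,v,*_ in S]);M2=np.array([p[2:] for p in S])/1000
r2=least_squares(lambda q:(tf(q,M2)-W2).ravel(),[.5,0,0]);print(r2.x,((tf(r2.x,M2)-W2)*1000).round(1).tolist())
k=np.array([[-65,70],[65,70],[65,-70],[-65,-70]])/1000
print("knobs",tf(r.x,k))
for n,e in dict(A=((236,325),(231,438)),B=((243,93),(231,208)),C=((492,98),(481,208)),D=((492,328),(475,438))).items():
    a,b=f(*e[0],.11),f(*e[1],.11);d=b-a;print(n,(a+b)/2,np.hypot(*d),np.degrees(np.arctan2(d[1],-d[0])))
E
```

```text
[ 0.56454596  0.02150721 -0.02602549]
[[ 0.1 -1.4]
 [ 0.4 -0.6]
 [-0.7  1.1]
 [ 0.2  0.9]
 [-5.5 -1.5]
 [-3.9 -0.4]
 [-1.4  0.8]
 [-0.9  1.8]
 [-1.4  0.9]
 [-0.6  1.5]]
[ 0.56649659  0.02081999 -0.02992189] [[0.2, -1.9], [0.0, 2.2], [0.4, 1.7], [-0.6, -2.0]]
knobs [[ 0.50138956  0.09317497]
 [ 0.63134553  0.08979204]
 [ 0.62770237 -0.05016055]
 [ 0.4977464  -0.04677762]]
A [0.50086893 0.0933892 ] 0.06341511374373608 3.289471159700824
B [0.63137848 0.08968818] 0.0658043166736303 6.678912907747156
C [ 0.6270116  -0.05107917] 0.06284995006410501 6.900980762330619
D [ 0.49732109 -0.04659345] 0.06232735495515231 10.007656419281156
```

Request:
{"api": "step_arm", "payload": {
  "moves": [
    [[-40,-26,7],[0,0,-0.04],50],
    [[-80,-52,14],[0,0,-0.08],50],
    [[-115,-75,20],[0,0,-0.12],50],
    [[-150,-98,27],[0,0,-0.16],50],
    [[-185,-121,33],[0,0,-0.2],50],
    [[-220,-144,39],[0,0,-0.24],50],
    [[-255,-167,45],[0,0,-0.28],50],
    [[-290,-190,50],[0,0,-0.363],50]
  ],
  "grip_force": 60
}}

```text
clock: 0.77
tcp_pos: [0.4227, 0.2286, 0.1829]
orientation: [-0.0, 0.048, 0.999, -0.0]
wrist_force: [0.6, 0.0, 0.7]
finger_gap: 0.0497
grip_force: 0.0
```

```bash
cat >> h.py <<'E'
KN=dict(A=(.5024,.0930),B=(.632,.0895),C=(.628,-.0505),D=(.4985,-.047))
def go(k,q,z):
    s=telemetry.get_state();w,a,b,c=s["orientation"];ps=2*np.arctan2(b,a)
    d=np.array([*KN[k],z])-s["tcp_pos"];C,S=np.cos(ps),np.sin(ps)
    t=np.pi-.028-q-ps
    t=(t+np.pi)%(2*np.pi)-np.pi
    print(k,"shift mm",(1000*np.array([C*d[0]+S*d[1],S*d[0]-C*d[1],-d[2]])).round(1),"turn",round(-t,3),"q now",round(((np.pi-.028-ps)+np.pi)%(2*np.pi)-np.pi,3),"pos",s["tcp_pos"].round(4),"t",round(s["clock"],2),"F",s["wrist_force"].round(1),"gap",s["finger_gap"].round(4))
E
python3 -c "
from h import *
go('A',.07,.14)"
```

```text
Traceback (most recent call last):
  File "h.py", line 13, in go
    print(k,"shift mm",(1000*np.array([C*d[0]+S*d[1],S*d[0]-C*d[1],-d[2]])).round(1),"turn",round(-t,3),"q now",round(((np.pi-.028-ps)+np.pi)%(2*np.pi)-np.pi,3),"pos",s["tcp_pos"].round(4),"t",round(s["clock"],2),"F",s["wrist_force"].round(1),"gap",s["finger_gap"].round(4))
                                                                                                                                                                                                                                                         ^^^^^^^^^^^^^^^^^^^^^
AttributeError: 'float' object has no attribute 'round'
```

Request:
{"api": "step_arm", "payload": {
  "moves": [
    [[-21,-29,10],[0,0,0],50],
    [[-42,-58,20],[0,0,0],50],
    [[-63,-87,30],[0,0,0],50],
    [[-83,-115,40],[0,0,0],50],
    [[-83,-115,40],[0,0,0],50],
    [[-83,-115,40],[0,0,0],50]
  ]
}}

```text
clock: 1.27
tcp_pos: [0.4938, 0.1062, 0.1423]
orientation: [-0.001, 0.051, 0.999, 0.0]
wrist_force: [-0.3, 0.5, -0.1]
finger_gap: 0.0497
grip_force: 0.0
```

```bash
sed -i 's/s\["finger_gap"\].round(4)/round(s["finger_gap"],4)/' h.py
python3 -c "
from h import *
go('A',.07,.078)"
```

```text
A shift mm [ -9.9 -12.3  64.3] turn -0.004 q now 0.074 pos [0.4938 0.1062 0.1423] t 1.27 F [-0.3  0.5 -0.1] gap 0.0497
```

Request:
{"api": "step_arm", "payload": {
  "moves": [
    [[-10,-12,10],[0,0,0],50],
    [[-10,-12,10],[0,0,0],50],
    [[-10,-12,28],[0,0,0],50],
    [[-10,-12,46],[0,0,0],50],
    [[-10,-12,64],[0,0,0],50],
    [[-10,-12,64],[0,0,0],50]
  ]
}}

```text
clock: 1.77
tcp_pos: [0.4994, 0.0963, 0.0768]
orientation: [-0.003, 0.048, 0.999, 0.0]
wrist_force: [-0.8, 0.8, -0.6]
finger_gap: 0.0497
grip_force: 0.0
```

```bash
python3 -c "
from h import *
import cv2
go('A',.07,.078)
for n,(r,c) in dict(top=((120,240),(190,340)),scene=((110,250),(195,345))).items():
    cv2.imwrite(f'pics/{n}1.png',cv2.resize(imaging.read_camera(n)[r[0]:r[1],c[0]:c[1],::-1],None,fx=4,fy=4,interpolation=cv2.INTER_CUBIC))"
```

```text
A shift mm [-3.3 -3.  -1.2] turn 0.002 q now 0.068 pos [0.4994 0.0963 0.0768] t 1.77 F [-0.8  0.8 -0.6] gap 0.0497
```

View pics/scene1.png

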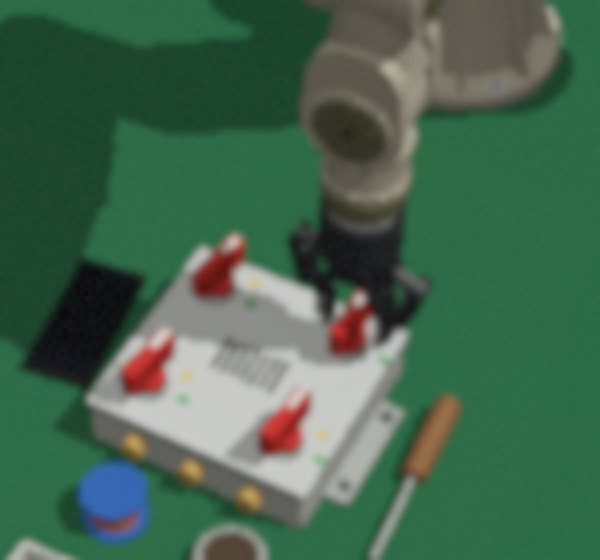

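Request:
{"api": "step_arm", "payload": {
  "moves": [
    [[-3,-3,-1],[0,0,0],50],
    [[-3,-3,-1],[0,0,0],50],
    [[-3,-3,-1],[0,0,0],0],
    [[-3,-3,-1],[0,0,0],0],
    [[-3,-3,-1],[0,0,0],0],
    [[-3,-3,-1],[0,0,0],0],
    [[-3,-3,-1],[0,0,0],0]
  ]
}}

```text
clock: 2.45
tcp_pos: [0.5061, 0.0928, 0.0814]
orientation: [0.001, 0.049, 0.999, 0.001]
wrist_force: [0.1, 4.7, 4.9]
finger_gap: 0.0151
grip_force: 59.7
```

```bash
python3 -c "
from h import *
go('A',.8,.078)"
```

```text
A shift mm [ 3.7 -0.1  3.4] turn 0.731 q now 0.069 pos [0.5061 0.0928 0.0814] t 2.45 F [0.1 4.7 4.9] gap 0.0151
```

Request:
{"api": "step_arm", "payload": {
  "moves": [
    [[0,-0.4,0],[0,0,0.12],0],
    [[0.1,-0.9,0],[0,0,0.24],0],
    [[0.2,-1.3,0],[0,0,0.36],0],
    [[0.4,-1.7,0],[0,0,0.48],0],
    [[0.6,-2.1,0],[0,0,0.6],0],
    [[0.9,-2.5,0],[0,0,0.73],0],
    [[0.9,-2.5,0],[0,0,0.73],0],
    [[0.9,-2.5,0],[0,0,0.73],0]
  ]
}}

```text
clock: 3.12
tcp_pos: [0.5048, 0.0902, 0.0814]
orientation: [0.0, 0.402, 0.916, 0.001]
wrist_force: [-0.7, 5.0, 5.8]
finger_gap: 0.015
grip_force: 59.8
```

```bash
python3 -c "
from h import *
go('A',.785,.078)"
```

```text
A shift mm [3.7 0.2 3.4] turn -0.015 q now 0.8 pos [0.5048 0.0902 0.0814] t 3.12 F [-0.7  5.   5.8] gap 0.015
```

Request:
{"api": "step_arm", "payload": {
  "moves": [
    [[0,0,0],[0,0,0],50],
    [[0,0,0],[0,0,0],50],
    [[0,0,0],[0,0,0],50],
    [[0,0,-30],[0,0,0],50],
    [[0,0,-58],[0,0,0],50],
    [[-37,-1,-58],[0,0,-0.12],50],
    [[-74,-2,-58],[0,0,-0.24],50],
    [[-111,-3,-58],[0,0,-0.36],50]
  ]
}}

```text
clock: 3.78
tcp_pos: [0.5781, 0.0046, 0.1393]
orientation: [0.001, 0.228, 0.974, -0.0]
wrist_force: [0.4, 0.5, -0.4]
finger_gap: 0.0501
grip_force: 0.0
```

```bash
python3 -c "
from h import *
go('C',.08,.135)"
```

```text
C shift mm [-69.2 -27.2   4.3] turn -0.352 q now 0.432 pos [0.5781 0.0046 0.1393] t 3.78 F [ 0.4  0.5 -0.4] gap 0.0501
```

Request:
{"api": "step_arm", "payload": {
  "moves": [
    [[-30,-9,0],[0,0,-0.12],50],
    [[-55,-20,0],[0,0,-0.24],50],
    [[-69,-27,4],[0,0,-0.35],50],
    [[-69,-27,4],[0,0,-0.35],50],
    [[-69,-27,4],[0,0,-0.35],50],
    [[-69,-27,4],[0,0,-0.35],50]
  ]
}}

```text
clock: 4.28
tcp_pos: [0.6255, -0.0493, 0.1339]
orientation: [-0.001, 0.06, 0.998, 0.0]
wrist_force: [0.2, -0.2, -0.9]
finger_gap: 0.0497
grip_force: 0.0
```

```bash
python3 -c "
from h import *
go('C',.08,.08)"
```

```text
C shift mm [-2.6 -0.9 53.9] turn -0.012 q now 0.092 pos [ 0.6255 -0.0493  0.1339] t 4.28 F [ 0.2 -0.2 -0.9] gap 0.0497
```

Request:
{"api": "step_arm", "payload": {
  "moves": [
    [[-2,-1,20],[0,0,0],50],
    [[-2,-1,40],[0,0,0],50],
    [[-2,-1,53],[0,0,0],50],
    [[-2,-1,53],[0,0,0],50],
    [[-2,-1,53],[0,0,0],0],
    [[-2,-1,53],[0,0,0],0],
    [[-2,-1,53],[0,0,0],0],
    [[-2,-1,53],[0,0,0],0]
  ]
}}

```text
clock: 4.95
tcp_pos: [0.6292, -0.0507, 0.0832]
orientation: [0.001, 0.059, 0.998, -0.0]
wrist_force: [-0.4, 0.3, 3.8]
finger_gap: 0.0151
grip_force: 60.2
```

```bash
python3 -c "
from h import *
go('C',.8,.08)"
```

```text
C shift mm [1.3 0.1 3.2] turn 0.711 q now 0.089 pos [ 0.6292 -0.0507  0.0832] t 4.95 F [-0.4  0.3  3.8] gap 0.0151
```

Request:
{"api": "step_arm", "payload": {
  "moves": [
    [[0,-0.2,0],[0,0,0.12],0],
    [[0,-0.3,0],[0,0,0.24],0],
    [[0,-0.5,0],[0,0,0.36],0],
    [[0.1,-0.6,0],[0,0,0.48],0],
    [[0.2,-0.8,0],[0,0,0.6],0],
    [[0.3,-0.9,0],[0,0,0.71],0],
    [[0.3,-0.9,0],[0,0,0.71],0],
    [[0.3,-0.9,0],[0,0,0.71],0]
  ]
}}

```text
clock: 5.62
tcp_pos: [0.6288, -0.0515, 0.0832]
orientation: [0.001, 0.401, 0.916, 0.001]
wrist_force: [-1.3, 1.9, 6.9]
finger_gap: 0.015
grip_force: 61.3
```

```bash
python3 -c "
from h import *
go('C',.8,.08);go('B',.08,.14)"
```

```text
C shift mm [1.3 0.1 3.2] turn 0.003 q now 0.797 pos [ 0.6288 -0.0515  0.0832] t 5.62 F [-1.3  1.9  6.9] gap 0.015
B shift mm [101.5  98.  -56.8] turn -0.717 q now 0.797 pos [ 0.6288 -0.0515  0.0832] t 5.62 F [-1.3  1.9  6.9] gap 0.015
```

Request:
{"api": "step_arm", "payload": {
  "moves": [
    [[0,0,0],[0,0,0],50],
    [[0,0,0],[0,0,0],50],
    [[0,0,0],[0,0,0],50],
    [[0,0,-30],[0,0,0],50],
    [[0,0,-56],[0,0,0],50],
    [[20,20,-56],[0,0,-0.12],50],
    [[40,40,-56],[0,0,-0.24],50],
    [[60,58,-56],[0,0,-0.36],50]
  ]
}}

```text
clock: 6.28
tcp_pos: [0.6307, 0.032, 0.138]
orientation: [0.001, 0.229, 0.973, 0.0]
wrist_force: [-0.1, 0.0, -0.4]
finger_gap: 0.0499
grip_force: 0.0
```

```bash
python3 -c "
from h import *
go('B',.08,.135)"
```

```text
B shift mm [24.5 52.   3. ] turn -0.355 q now 0.435 pos [0.6307 0.032  0.138 ] t 6.28 F [-0.1  0.  -0.4] gap 0.0499
```

Request:
{"api": "step_arm", "payload": {
  "moves": [
    [[9,18,0],[0,0,-0.12],50],
    [[18,36,0],[0,0,-0.24],50],
    [[24,52,3],[0,0,-0.35],50],
    [[24,52,3],[0,0,-0.35],50],
    [[24,52,3],[0,0,-0.35],50],
    [[24,52,3],[0,0,-0.35],50]
  ]
}}

```text
clock: 6.78
tcp_pos: [0.632, 0.0884, 0.1342]
orientation: [-0.0, 0.06, 0.998, -0.0]
wrist_force: [0.3, -0.1, -0.9]
finger_gap: 0.0503
grip_force: 0.0
```

```bash
python3 -c "
from h import *
go('B',.08,.08)"
```

```text
B shift mm [ 0.1  1.1 54.2] turn -0.011 q now 0.091 pos [0.632  0.0884 0.1342] t 6.78 F [ 0.3 -0.1 -0.9] gap 0.0503
```

Request:
{"api": "step_arm", "payload": {
  "moves": [
    [[0,1,20],[0,0,0],50],
    [[0,1,40],[0,0,0],50],
    [[0,1,53],[0,0,0],50],
    [[0,1,53],[0,0,0],50],
    [[0,1,53],[0,0,0],0],
    [[0,1,53],[0,0,0],0],
    [[0,1,53],[0,0,0],0],
    [[0,1,53],[0,0,0],0]
  ]
}}

```text
clock: 7.45
tcp_pos: [0.6333, 0.0893, 0.083]
orientation: [0.001, 0.059, 0.998, -0.0]
wrist_force: [1.1, -2.1, 2.0]
finger_gap: 0.0148
grip_force: 59.4
```

```bash
python3 -c "
from h import *
go('B',.8,.08)"
```

```text
B shift mm [1.3 0.  3. ] turn 0.71 q now 0.09 pos [0.6333 0.0893 0.083 ] t 7.45 F [ 1.1 -2.1  2. ] gap 0.0148
```

Request:
{"api": "step_arm", "payload": {
  "moves": [
    [[0,-0.2,0],[0,0,0.12],0],
    [[0,-0.3,0],[0,0,0.24],0],
    [[0,-0.5,0],[0,0,0.36],0],
    [[0.1,-0.6,0],[0,0,0.48],0],
    [[0.2,-0.8,0],[0,0,0.6],0],
    [[0.3,-0.9,0],[0,0,0.71],0],
    [[0.3,-0.9,0],[0,0,0.71],0],
    [[0.3,-0.9,0],[0,0,0.71],0]
  ]
}}

```text
clock: 8.12
tcp_pos: [0.6329, 0.0886, 0.083]
orientation: [0.001, 0.401, 0.916, 0.0]
wrist_force: [0.0, -2.0, 5.7]
finger_gap: 0.0146
grip_force: 60.1
```

```bash
python3 -c "
from h import *
go('B',.8,.08);go('D',.1,.14)"
```

```text
B shift mm [ 1.3 -0.   3. ] turn 0.003 q now 0.797 pos [0.6329 0.0886 0.083 ] t 8.12 F [ 0.  -2.   5.7] gap 0.0146
D shift mm [  -8.5 -190.7  -57. ] turn -0.697 q now 0.797 pos [0.6329 0.0886 0.083 ] t 8.12 F [ 0.  -2.   5.7] gap 0.0146
```

Request:
{"api": "step_arm", "payload": {
  "moves": [
    [[0,0,0],[0,0,0],50],
    [[0,0,0],[0,0,0],50],
    [[0,0,0],[0,0,0],50],
    [[0,0,-30],[0,0,0],50],
    [[0,0,-56],[0,0,0],50],
    [[-2,-35,-56],[0,0,-0.12],50],
    [[-4,-70,-56],[0,0,-0.24],50],
    [[-5,-105,-56],[0,0,-0.36],50]
  ]
}}

```text
clock: 8.78
tcp_pos: [0.5575, 0.0141, 0.1376]
orientation: [0.001, 0.228, 0.974, 0.0]
wrist_force: [-0.8, -0.9, 1.1]
finger_gap: 0.0502
grip_force: 0.0
```

```bash
python3 -c "
from h import *
go('D',.1,.135)"
```

```text
D shift mm [ 25.8 -80.9   2.6] turn -0.331 q now 0.431 pos [0.5575 0.0141 0.1376] t 8.78 F [-0.8 -0.9  1.1] gap 0.0502
```

Request:
{"api": "step_arm", "payload": {
  "moves": [
    [[9,-30,0],[0,0,-0.11],50],
    [[18,-58,0],[0,0,-0.22],50],
    [[26,-80,2],[0,0,-0.33],50],
    [[26,-80,2],[0,0,-0.33],50],
    [[26,-80,2],[0,0,-0.33],50],
    [[26,-80,2],[0,0,-0.33],50]
  ]
}}

```text
clock: 9.28
tcp_pos: [0.4992, -0.0452, 0.1356]
orientation: [0.0, 0.069, 0.998, 0.0]
wrist_force: [0.1, 0.0, -0.1]
finger_gap: 0.0501
grip_force: 0.0
```

```bash
python3 -c "
from h import *
go('D',.1,.08)"
```

```text
D shift mm [ 0.4 -1.9 55.6] turn -0.011 q now 0.111 pos [ 0.4992 -0.0452  0.1356] t 9.28 F [ 0.1  0.  -0.1] gap 0.0501
```

Request:
{"api": "step_arm", "payload": {
  "moves": [
    [[0,-2,20],[0,0,0],50],
    [[0,-2,40],[0,0,0],50],
    [[0,-2,55],[0,0,0],50],
    [[0,-2,55],[0,0,0],50],
    [[0,-2,55],[0,0,0],0],
    [[0,-2,55],[0,0,0],0],
    [[0,-2,55],[0,0,0],0],
    [[0,-2,55],[0,0,0],0]
  ]
}}

```text
clock: 9.95
tcp_pos: [0.4996, -0.047, 0.0816]
orientation: [0.001, 0.069, 0.998, 0.0]
wrist_force: [1.4, 2.5, 1.1]
finger_gap: 0.0151
grip_force: 60.6
```

```bash
python3 -c "
from h import *
go('D',.8,.08)"
```

```text
D shift mm [ 1.1 -0.1  1.6] turn 0.691 q now 0.109 pos [ 0.4996 -0.047   0.0816] t 9.95 F [1.4 2.5 1.1] gap 0.0151
```

Request:
{"api": "step_arm", "payload": {
  "moves": [
    [[0,-0.1,0],[0,0,0.12],0],
    [[0,-0.3,0],[0,0,0.24],0],
    [[0,-0.4,0],[0,0,0.36],0],
    [[0.1,-0.5,0],[0,0,0.48],0],
    [[0.2,-0.6,0],[0,0,0.6],0],
    [[0.2,-0.7,0],[0,0,0.69],0],
    [[0.2,-0.7,0],[0,0,0.69],0],
    [[0.2,-0.7,0],[0,0,0.69],0]
  ]
}}

```text
clock: 10.62
tcp_pos: [0.4991, -0.048, 0.0816]
orientation: [0.001, 0.401, 0.916, 0.0]
wrist_force: [0.7, 2.9, 5.8]
finger_gap: 0.0149
grip_force: 61.6
```

```bash
python3 -c "
from h import *
import cv2
go('D',1.55,.08)
cv2.imwrite('pics/s2.png',cv2.resize(imaging.read_camera('scene')[120:250,185:325,::-1],None,fx=4.5,fy=4.5,interpolation=cv2.INTER_CUBIC))"
```

```text
D shift mm [1.1 0.3 1.6] turn 0.753 q now 0.797 pos [ 0.4991 -0.048   0.0816] t 10.62 F [0.7 2.9 5.8] gap 0.0149
```

View pics/s2.png

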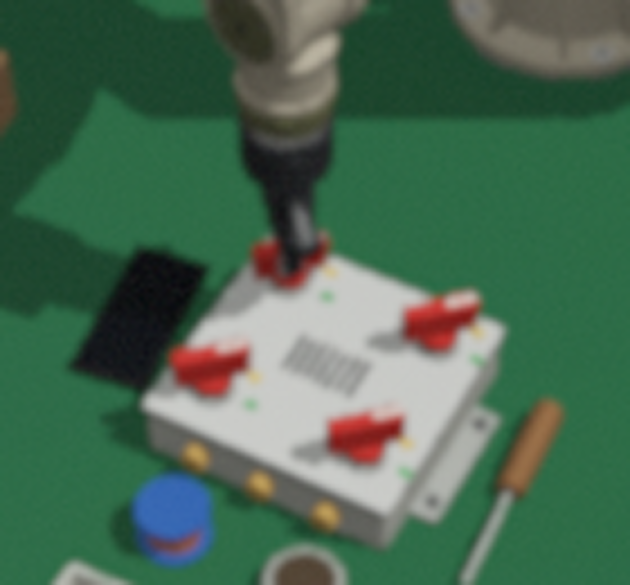

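The picture shows all four bars pointing at their yellow ticks (A at 440,320, B at 365,435, C at 210,368, D in the gripper at 290,260), and the other things are undisturbed. I'll start pass 2 with D, which is still gripped.

Request:
{"api": "step_arm", "payload": {
  "moves": [
    [[0,-0.1,0],[0,0,0.12],0],
    [[0,-0.3,0],[0,0,0.24],0],
    [[0,-0.4,0],[0,0,0.36],0],
    [[0.1,-0.5,0],[0,0,0.48],0],
    [[0.2,-0.6,0],[0,0,0.6],0],
    [[0.3,-0.7,0],[0,0,0.7],0],
    [[0.3,-0.7,0],[0,0,0.75],0],
    [[0.3,-0.7,0],[0,0,0.75],0]
  ]
}}

```text
clock: 11.33
tcp_pos: [0.4979, -0.0484, 0.0816]
orientation: [0.001, 0.709, 0.705, 0.0]
wrist_force: [-0.9, 1.4, 7.3]
finger_gap: 0.0151
grip_force: 62.1
```

```bash
python3 -c "
from h import *
go('D',1.55,.08);go('B',.8,.14);print(telemetry.get_state()['ft_torque'])"
```

```text
D shift mm [1.4 0.6 1.6] turn 0.001 q now 1.549 pos [ 0.4979 -0.0484  0.0816] t 11.33 F [-0.9  1.4  7.3] gap 0.0151
B shift mm [138.8 133.2 -58.4] turn -0.749 q now 1.549 pos [ 0.4979 -0.0484  0.0816] t 11.33 F [-0.9  1.4  7.3] gap 0.0151
[ 0.26424601  0.25137701 -0.14271663]
```

Request:
{"api": "step_arm", "payload": {
  "moves": [
    [[0,0,0],[0,0,0],50],
    [[0,0,0],[0,0,0],50],
    [[0,0,0],[0,0,0],50],
    [[0,0,-30],[0,0,0],50],
    [[0,0,-57],[0,0,0],50],
    [[26,25,-57],[0,0,-0.12],50],
    [[52,50,-57],[0,0,-0.24],50],
    [[78,75,-57],[0,0,-0.36],50]
  ]
}}

```text
clock: 12.0
tcp_pos: [0.574, 0.0295, 0.1383]
orientation: [0.001, 0.57, 0.822, 0.0]
wrist_force: [0.3, -1.1, 0.5]
finger_gap: 0.0502
grip_force: 0.0
```

```bash
python3 -c "
from h import *
go('B',.79,.135)"
```

```text
B shift mm [35.9 75.3  3.3] turn -0.395 q now 1.185 pos [0.574  0.0295 0.1383] t 12.0 F [ 0.3 -1.1  0.5] gap 0.0502
```

Request:
{"api": "step_arm", "payload": {
  "moves": [
    [[13,27,0],[0,0,-0.12],50],
    [[26,52,0],[0,0,-0.24],50],
    [[35,75,2],[0,0,-0.36],50],
    [[35,75,2],[0,0,-0.39],50],
    [[35,75,2],[0,0,-0.39],50],
    [[35,75,2],[0,0,-0.39],50]
  ]
}}

```text
clock: 12.5
tcp_pos: [0.6306, 0.0881, 0.1346]
orientation: [-0.001, 0.402, 0.915, -0.0]
wrist_force: [0.2, -0.5, -0.2]
finger_gap: 0.0501
grip_force: 0.0
```

```bash
python3 -c "
from h import *
go('B',.797,.08)"
```

```text
B shift mm [ 0.1  2.  54.6] turn -0.003 q now 0.8 pos [0.6306 0.0881 0.1346] t 12.5 F [ 0.2 -0.5 -0.2] gap 0.0501
```

Request:
{"api": "step_arm", "payload": {
  "moves": [
    [[0,2,20],[0,0,0],50],
    [[0,2,40],[0,0,0],50],
    [[0,2,54],[0,0,0],50],
    [[0,2,54],[0,0,0],50],
    [[0,2,54],[0,0,0],0],
    [[0,2,54],[0,0,0],0],
    [[0,2,54],[0,0,0],0],
    [[0,2,54],[0,0,0],0]
  ]
}}

```text
clock: 13.17
tcp_pos: [0.633, 0.0886, 0.0832]
orientation: [0.001, 0.403, 0.915, -0.0]
wrist_force: [-3.2, -2.1, 4.6]
finger_gap: 0.0152
grip_force: 59.6
```

```bash
python3 -c "
from h import *
go('B',1.55,.08)"
```

```text
B shift mm [ 1.3 -0.1  3.2] turn 0.749 q now 0.801 pos [0.633  0.0886 0.0832] t 13.17 F [-3.2 -2.1  4.6] gap 0.0152
```

Request:
{"api": "step_arm", "payload": {
  "moves": [
    [[0,-0.2,0],[0,0,0.12],0],
    [[0,-0.3,0],[0,0,0.24],0],
    [[0,-0.5,0],[0,0,0.36],0],
    [[0.1,-0.6,0],[0,0,0.48],0],
    [[0.2,-0.7,0],[0,0,0.6],0],
    [[0.3,-0.8,0],[0,0,0.7],0],
    [[0.3,-0.9,0],[0,0,0.75],0],
    [[0.3,-0.9,0],[0,0,0.75],0]
  ]
}}

```text
clock: 13.83
tcp_pos: [0.6321, 0.0882, 0.0832]
orientation: [0.001, 0.71, 0.704, 0.0]
wrist_force: [-3.5, -2.8, 5.7]
finger_gap: 0.0149
grip_force: 59.9
```

```bash
python3 -c "
from h import *
go('B',1.55,.08);go('A',.8,.14)"
```

```text
B shift mm [ 1.3 -0.2  3.2] turn -0.002 q now 1.552 pos [0.6321 0.0882 0.0832] t 13.83 F [-3.5 -2.8  5.7] gap 0.0149
A shift mm [   3.6 -129.8  -56.8] turn -0.752 q now 1.552 pos [0.6321 0.0882 0.0832] t 13.83 F [-3.5 -2.8  5.7] gap 0.0149
```

Request:
{"api": "step_arm", "payload": {
  "moves": [
    [[0,0,0],[0,0,0],50],
    [[0,0,0],[0,0,0],50],
    [[0,0,0],[0,0,0],50],
    [[0,0,-30],[0,0,0],50],
    [[0,0,-56],[0,0,0],50],
    [[1,-25,-56],[0,0,-0.12],50],
    [[2,-50,-56],[0,0,-0.24],50],
    [[3,-75,-56],[0,0,-0.36],50]
  ]
}}

```text
clock: 14.5
tcp_pos: [0.5567, 0.0927, 0.1379]
orientation: [0.001, 0.569, 0.822, 0.001]
wrist_force: [-1.3, -0.2, 0.3]
finger_gap: 0.0498
grip_force: 0.0
```

```bash
python3 -c "
from h import *
go('A',.8,.135)"
```

```text
A shift mm [ 19.4 -50.8   2.9] turn -0.383 q now 1.183 pos [0.5567 0.0927 0.1379] t 14.5 F [-1.3 -0.2  0.3] gap 0.0498
```

Request:
{"api": "step_arm", "payload": {
  "moves": [
    [[7,-18,0],[0,0,-0.12],50],
    [[14,-35,0],[0,0,-0.24],50],
    [[19,-50,2],[0,0,-0.36],50],
    [[19,-50,2],[0,0,-0.38],50],
    [[19,-50,2],[0,0,-0.38],50],
    [[19,-50,2],[0,0,-0.38],50]
  ]
}}

```text
clock: 15.0
tcp_pos: [0.5045, 0.0931, 0.1358]
orientation: [0.001, 0.408, 0.913, 0.0]
wrist_force: [-0.7, -0.6, 0.2]
finger_gap: 0.0498
grip_force: 0.0
```

```bash
python3 -c "
from h import *
import cv2
go('A',.8,.08)
cv2.imwrite('pics/s3.png',cv2.resize(imaging.read_camera('scene')[120:250,185:325,::-1],None,fx=4.5,fy=4.5,interpolation=cv2.INTER_CUBIC))"
```

```text
A shift mm [ 1.3 -1.6 55.8] turn -0.012 q now 0.812 pos [0.5045 0.0931 0.1358] t 15.0 F [-0.7 -0.6  0.2] gap 0.0498
```

View pics/s3.png

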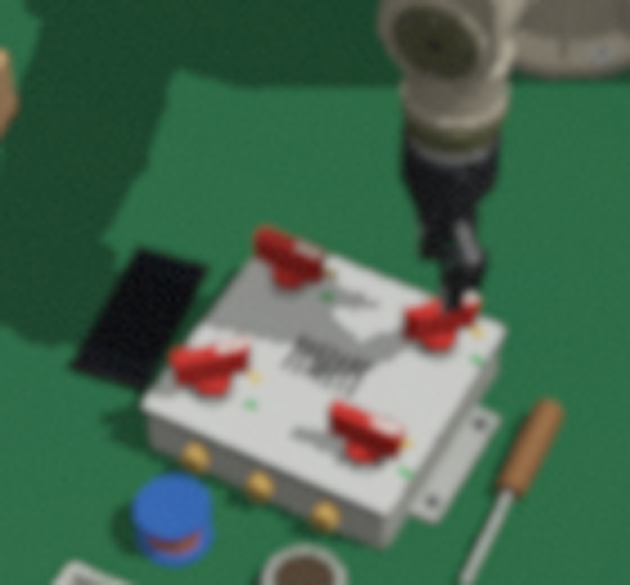

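Knobs D (290,260) and B (365,435) point at their green ticks, with their bars parallel to the cover's edge. A (440,320) and C (210,368) are still half-way. On to A.

Request:
{"api": "step_arm", "payload": {
  "moves": [
    [[1,-2,20],[0,0,0],50],
    [[1,-2,40],[0,0,0],50],
    [[1,-2,55],[0,0,0],50],
    [[1,-2,55],[0,0,0],50],
    [[1,-2,55],[0,0,0],0],
    [[1,-2,55],[0,0,0],0],
    [[1,-2,55],[0,0,0],0],
    [[1,-2,55],[0,0,0],0]
  ]
}}

```text
clock: 15.72
tcp_pos: [0.5027, 0.0926, 0.0817]
orientation: [0.001, 0.407, 0.913, 0.001]
wrist_force: [1.0, -0.5, 1.3]
finger_gap: 0.0151
grip_force: 59.4
```

```bash
python3 -c "
from h import *
go('A',1.55,.08)"
```

```text
A shift mm [0.5 0.1 1.7] turn 0.74 q now 0.81 pos [0.5027 0.0926 0.0817] t 15.72 F [ 1.  -0.5  1.3] gap 0.0151
```

Request:
{"api": "step_arm", "payload": {
  "moves": [
    [[0,0,0],[0,0,0.12],0],
    [[0,-0.1,0],[0,0,0.24],0],
    [[0,-0.2,0],[0,0,0.36],0],
    [[0,-0.2,0],[0,0,0.48],0],
    [[0.1,-0.3,0],[0,0,0.6],0],
    [[0.1,-0.3,0],[0,0,0.7],0],
    [[0.1,-0.3,0],[0,0,0.74],0],
    [[0.1,-0.3,0],[0,0,0.74],0]
  ]
}}

```text
clock: 16.38
tcp_pos: [0.5021, 0.0924, 0.0817]
orientation: [0.001, 0.71, 0.704, 0.001]
wrist_force: [0.4, 0.9, 3.0]
finger_gap: 0.015
grip_force: 59.7
```

```bash
python3 -c "
from h import *
go('A',1.55,.08);go('C',.8,.14)"
```

```text
A shift mm [0.6 0.3 1.7] turn -0.001 q now 1.551 pos [0.5021 0.0924 0.0817] t 16.38 F [0.4 0.9 3. ] gap 0.015
C shift mm [-141.8  127.1  -58.3] turn -0.751 q now 1.551 pos [0.5021 0.0924 0.0817] t 16.38 F [0.4 0.9 3. ] gap 0.015
```

Request:
{"api": "step_arm", "payload": {
  "moves": [
    [[0,0,0],[0,0,0],50],
    [[0,0,0],[0,0,0],50],
    [[0,0,0],[0,0,0],50],
    [[0,0,-30],[0,0,0],50],
    [[0,0,-57],[0,0,0],50],
    [[-27,24,-57],[0,0,-0.12],50],
    [[-54,48,-57],[0,0,-0.24],50],
    [[-81,72,-57],[0,0,-0.36],50]
  ]
}}

```text
clock: 17.05
tcp_pos: [0.5732, 0.0103, 0.1384]
orientation: [0.001, 0.569, 0.823, 0.0]
wrist_force: [0.7, 0.3, -0.1]
finger_gap: 0.05
grip_force: 0.0
```

```bash
python3 -c "
from h import *
go('C',.8,.135)"
```

```text
C shift mm [-76.2  29.8   3.4] turn -0.382 q now 1.182 pos [0.5732 0.0103 0.1384] t 17.05 F [ 0.7  0.3 -0.1] gap 0.05
```

Request:
{"api": "step_arm", "payload": {
  "moves": [
    [[-27,10,0],[0,0,-0.12],50],
    [[-54,20,0],[0,0,-0.24],50],
    [[-75,29,2],[0,0,-0.36],50],
    [[-75,29,2],[0,0,-0.38],50],
    [[-75,29,2],[0,0,-0.38],50],
    [[-75,29,2],[0,0,-0.38],50]
  ]
}}

```text
clock: 17.55
tcp_pos: [0.6245, -0.0492, 0.1349]
orientation: [-0.001, 0.407, 0.913, -0.0]
wrist_force: [-0.0, 0.3, 0.1]
finger_gap: 0.0499
grip_force: 0.0
```

```bash
python3 -c "
from h import *
go('C',.8,.08)"
```

```text
C shift mm [-3.3  1.7 54.9] turn -0.011 q now 0.811 pos [ 0.6245 -0.0492  0.1349] t 17.55 F [-0.   0.3  0.1] gap 0.0499
```

Request:
{"api": "step_arm", "payload": {
  "moves": [
    [[-2,1,20],[0,0,0],50],
    [[-2,1,40],[0,0,0],50],
    [[-2,1,54],[0,0,0],50],
    [[-2,1,54],[0,0,0],50],
    [[-2,1,54],[0,0,0],0],
    [[-2,1,54],[0,0,0],0],
    [[-2,1,54],[0,0,0],0],
    [[-2,1,54],[0,0,0],0]
  ]
}}

```text
clock: 18.22
tcp_pos: [0.6279, -0.0503, 0.0832]
orientation: [0.001, 0.407, 0.914, 0.0]
wrist_force: [-3.1, -0.0, 4.8]
finger_gap: 0.0151
grip_force: 59.5
```

```bash
python3 -c "
from h import *
go('C',1.55,.08)"
```

```text
C shift mm [-0.2 -0.   3.2] turn 0.74 q now 0.81 pos [ 0.6279 -0.0503  0.0832] t 18.22 F [-3.1 -0.   4.8] gap 0.0151
```

Request:
{"api": "step_arm", "payload": {
  "moves": [
    [[0,0,0],[0,0,0.12],0],
    [[0,0,0],[0,0,0.24],0],
    [[0,0,0],[0,0,0.36],0],
    [[0,0,0],[0,0,0.48],0],
    [[0,0,0],[0,0,0.6],0],
    [[0,0,0],[0,0,0.7],0],
    [[0,0,0],[0,0,0.74],0],
    [[0,0,0],[0,0,0.74],0]
  ]
}}

```text
clock: 18.88
tcp_pos: [0.628, -0.0503, 0.0832]
orientation: [0.001, 0.71, 0.704, 0.001]
wrist_force: [-2.0, 0.7, 5.6]
finger_gap: 0.0154
grip_force: 59.7
```

Request:
{"api": "step_arm", "payload": {
  "moves": [
    [[0,0,0],[0,0,0],50],
    [[0,0,0],[0,0,0],50],
    [[0,0,0],[0,0,0],50],
    [[0,0,-30],[0,0,0],50],
    [[0,0,-60],[0,0,0],50],
    [[0,0,-95],[0,0,0],50],
    [[0,0,-130],[0,0,0],50],
    [[0,0,-130],[0,0,0],50]
  ]
}}

```text
clock: 19.55
tcp_pos: [0.631, -0.0511, 0.2195]
orientation: [0.005, 0.709, 0.705, 0.003]
wrist_force: [0.7, -0.0, 1.9]
finger_gap: 0.0501
grip_force: 0.0
```

```bash
python3 -c "
from h import *
import cv2
go('C',1.55,.08)
cv2.imwrite('pics/s4.png',cv2.resize(imaging.read_camera('scene')[120:250,185:325,::-1],None,fx=4.5,fy=4.5,interpolation=cv2.INTER_CUBIC))"
```

```text
C shift mm [  0.6  -3.  139.5] turn 0.0 q now 1.55 pos [ 0.631  -0.0511  0.2195] t 19.55 F [ 0.7 -0.   1.9] gap 0.0501
```

View pics/s4.png

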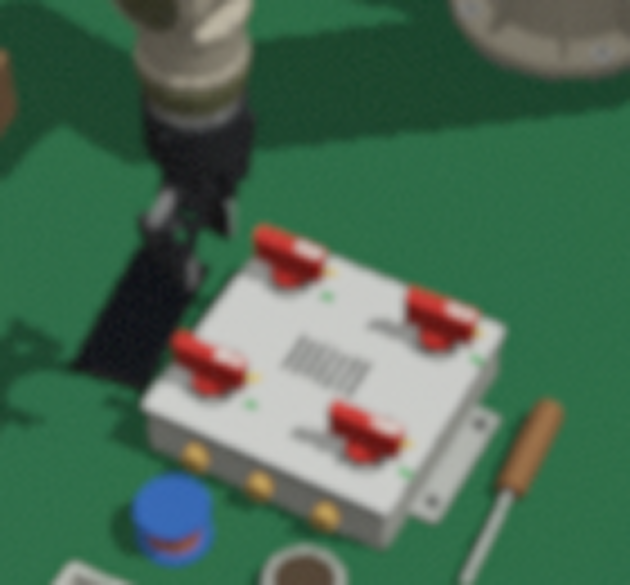

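All four bars (290,260; 440,318; 210,362; 365,433) are parallel and point at their green ticks, and the gripper is clear of everything. I'm handing in.

```bash
python3 -c "
from workcell import env
print(env.hand_in())"
```

```text
the job is handed in; nothing more can be done
None
```

All four knobs were tightened crosswise in two passes (A, C, B, D to half-way, then D, B, A, C home to about 1.55 rad by the gripper's angle), and I handed the job in at about 20 s with the gripper clear; the hand-in returned no verdict.

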